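# Unclamp the finished circuit board

## Task

Two board fixtures stand on the bench, each with a toggle clamp shut on its board. On the fixture whose board carries the finned heat sink, flip the clamp handle over centre until the clamp is fully open and leave it open; then lift that board out and set it down gently, flat and heat sink up, in the shallow black tray. Leave the other fixture's clamp shut.

Things in the scene. Friction and masses are not known exactly. Their poses are not given: they have to be found in the camera images.
- fixture: Fixture with the heat sink board: fixed aluminium plate 190 x 100 x 16 mm. Origin: centre of its underside, on the bench. x runs from clamp to board, roughly away from the robot. Board's nest centred at x = 43 mm on the plate, black rails 8 mm high, 2 mm clear of the board. Clamp's hold-down arm pivots at x = -27, z = 46 mm: shut, its foot (x = 18) traps the board; open, it stands up to z = 103 mm.
- clamp_pivot (a point): Pivot of that clamp's handle, on the fixture at x = -47, y = 0, z = 50 mm; axes as the fixture's. The handle is straight, swings in the xz plane, ends 105 mm from the pivot; its outer 68 mm is a round black grip 18 mm in diameter. A push under 3 N on the grip moves it.
- clamp (a joint): That handle's angle, rad. 0 = shut: handle up, leaning 0.30 rad towards the board (+x). Grows as the handle swings away from the board (to -x, roughly to the robot); it then leans (value - 0.30) from vertical. 1.65 = fully open, nearly level. Let go below about 0.2 it falls back, from about 0.7 on it falls fully open and stays. The arm follows by a linkage.
- board: Loose circuit board on a carrier, 80 (x) x 70 (y) x 5 mm, about 0.2 kg. Origin: centre of its underside; axes start along the fixture's. Finned aluminium heat sink at its middle, 30 (x) x 36 (y) mm, from 5 to 40 mm above the underside, flat outer fins facing +y and -y: grip there. Beside them in y nothing is taller than 7 mm above the underside, elsewhere 15 mm.
- tray: Shallow open black tray, fixed, 150 (x) x 130 (y) mm outside, 18 mm high, walls and floor 5 mm thick. Origin: centre of its underside, on the bench. The board fits in at any turn when set near the middle. A brass spacer 22 mm high stands just beyond its far (+x) wall.
- spare_clamp (a joint): Handle angle, rad, of the identical clamp on the other fixture, which holds a flat board without heat sink. 0 = shut; leave it shut.

How it is judged:
By the outcome, as a careful person would: the job done as asked, in the order asked, and still so for the second after the job is handed in, with the robot touching nothing.
It also fails if it takes over 61 s, if anything falls off the work surface, if the arm or the gripper's body presses on something with over 40 N, if the wrist force passes 120 N, or if a joint passes its speed limit or range.

## Robot

A 7-joint arm with a two-finger parallel gripper is mounted at the origin on the work surface. World frame = base frame: x ahead of the robot, y to its left, z up, the work surface at z = 0. Lengths are in m, angles in rad, forces in N, time in s.
With the tool pointing down it reaches from about 0.4 to 0.85 m from the base axis. Payload 10.4 kg.
Tool frame: the origin (TCP) lies midway between the tips of the shut fingers; the grasp point (between the pads) lies 19 mm behind it; x points along the fingers, y is the direction in which the jaws open and shut, and the axes are right-handed (so a half turn about x gives the same grasp; the last joint's range is limited). The gripper opens to 87 mm and grips with 3 to 60 N. Pads are 19 mm wide; open, the fingers measure 117 mm over their backs; the gripper's body (75 mm by 190 mm) begins 51 mm behind the grasp point.
Start: joints at [-1.291, 0.332, -0.065, 1.46, 0.022, 1.35, -0.088], TCP at [0.186, 0.597, 0.223] pointing down, gripper open.
Joint ranges: [-2.6, 2.6], [-0.5, 2.12], [-1.47, 1.34], [0.16, 2.42], [-1.27, 4.41], [0.06, 2.06], [-2.6, 2.6]. Speed limits (rad/s): [2.22, 2.22, 2.79, 2.79, 3.14, 3.14, 3.14].

## Interface

Orientations are given as a unit quaternion [x, y, z, w].
In Python, from station import robot gives the robot as it stands.
- The arm moves only by the tool arm_command, never from a script. Its argument "increments" is a list of rows, each an object with "xyz": the shift along the tool's x, y, z in mm, a list of three; "dr": the turn, a rotation vector about the tool's x, y, z in rad, a list of three; "jaw": the finger opening in mm, from 0 to 87. In form: [{"xyz": [dx, dy, dz], "dr": [ax, ay, az], "jaw": jaw}, ...]. A call has 1 to 20 rows; each row shifts and turns the commanded pose from where the row before left it, along the tool's axes as they then stand; what a row does not reach is not made up. A row lasts 1/8 s, in which the tool goes at most 62.5 mm and 10.7 degrees, less where a joint would pass 70% of its speed; a pose out of reach is approached as far as the arm can. A call is refused whole if a number of a shift passes 62.5 or a number of a turn 0.188, either way. A call with a gripper value outside its range is refused whole. The fingers move at their own pace and stop on an object; "force" is the grip in N (left out, the last holds). Time passes only in rows, so rows that do not move let the fingers close. It gives the time, the measured TCP pose, the force and the opening at its end, in the units of the state.
- robot.get_obs(): the state, without advancing time (a new reading comes with each control period).
- robot.grab_frame(name): name is "scene" or "top" or "wrist"; returns the picture (480x640x3 uint8, red, green, blue); there is no depth.
- robot.get_calibration(name): a dict with "fx", "fy", "cx", "cy" (pixels), "world_to_cam" (4x4, takes a point from world to camera coordinates); the wrist camera has in their place "mount" (4x4, takes a point from camera to tool coordinates, whose origin is the TCP and whose axes are the tool frame's). Camera axes: x right, y down, z forward; pixel columns grow to the right and rows downward; lengths in m; the calibration is good to about 2 mm. A picture is of the moment at which its call begins: read the wrist's pose just before it. get_calibration takes no time and is no camera call.
- robot.finish_job(): hands the job in, once; it reports no verdict.
Trained networks look in the newest picture that a camera, given by its name, has taken for a name from the list of things; names that differ only in an ending like _2 or _b are one class to them, and where a whole thing is asked for, a point or a joint stands for the part that bears it (a point fixed in the world has none). Each returns a list of dicts, best first, with "confidence" (0 to 1); they miss things now and then, are a little off and sometimes report something else, mostly with a low value. They report only what shows in the picture. A call takes as long as a camera call.
- robot.look_for(camera, label): "centre" ([x, y, z] in m, in the coordinates of the camera as it stood for that picture, good to about 4 mm: the middle of the surface that is visible of it).
- robot.outline_of(camera, label): "mask" (480x640 bool, what is visible of it).
The state is a dict: "clock": time; "joints": joint angles; "qd": joint speeds; "joint_torque": joint torques, N m; "tcp_pos": TCP position; "eef_rot": TCP orientation; "wrist_force": force on the tool from outside, world axes, zero at the start; "moment": the same for the moment, N m; "width": finger opening in m.
Only numpy, scipy, OpenCV 4.12 (cv2) and the standard library are available. Lean on these libraries where they do the work, as an engineer would, in place of code of your own. Each camera call takes 0.05 s, during which the arm holds its last target.

## Working session

There is one attempt and no reset: what is moved stays moved. The work goes in short steps, Python scripts to look and compute and a tool call to move; the robot and the scene stay as the last step left them, time stands still between calls to the robot, and variables do not carry over. Pictures are saved under pics/ and viewed, and the job is handed in when it is done.

Besides the shell and the picture viewer there is one more tool, called after "Request:" by a JSON object that holds its "name" and its "arguments", one argument or row to a line. arm_command: Moves the arm, as the interface text tells. Its arguments: {"type":"object","properties":{"increments":{"type":"array","items":{"type":"object","properties":{"xyz":{"type":"array","items":{"type":"number"}},"dr":{"type":"array","items":{"type":"number"}},"jaw":{"type":"number"}}}},"force":{"type":"number"}},"required":["increments"]}

```bash
mkdir -p pics; ls; cat > h.py <<'E'
import numpy as np, cv2
from station import robot
from scipy.spatial.transform import Rotation as R
def save(n,f): 
    im=robot.grab_frame(n); cv2.imwrite('pics/'+f,im[:,:,::-1]); return im
def c2w(cam,p):
    c=robot.get_calibration(cam); return (np.linalg.inv(np.array(c['world_to_cam']))@np.r_[p,1])[:3]
def ray(cam,u,v,z):
    c=robot.get_calibration(cam); M=np.linalg.inv(np.array(c['world_to_cam']))
    d=M[:3,:3]@[(u-c['cx'])/c['fx'],(v-c['cy'])/c['fy'],1]; o=M[:3,3]
    return o+d*(z-o[2])/d[2]
def proj(cam,P):
    c=robot.get_calibration(cam); q=(np.array(c['world_to_cam'])@np.r_[P,1])[:3]
    return np.array([c['fx']*q[0]/q[2]+c['cx'],c['fy']*q[1]/q[2]+c['cy']])
E
python3 - <<'E'
from h import *
print(robot.get_obs())
for n in ['scene','top']:
    save(n,n+'0.png')
    for l in ['fixture','clamp','board','tray','spare_clamp','clamp_pivot']:
        for r in robot.look_for(n,l)[:3]: print(n,l,round(r['confidence'],2),c2w(n,r['centre']).round(4))
E
```

```text
pics
{'clock': 0.0, 'joints': array([-1.29060064,  0.33288761, -0.06469381,  1.46095562,  0.02161939,
        1.34990327, -0.08850158]), 'qd': array([-4.68278783e-05,  1.58222845e-05,  4.80462707e-04, -1.06792807e-03,
       -9.53497076e-04, -2.93673819e-04,  8.60878895e-04]), 'joint_torque': array([ 4.95400436e-04, -6.23265696e+01,  2.46794207e-02, -3.89908898e+01,
       -6.14433596e-02,  3.96660715e-02,  1.74225838e-04]), 'tcp_pos': array([0.18626675, 0.59618355, 0.22173728]), 'eef_rot': array([ 0.10612629,  0.6990656 , -0.10715286,  0.69897264]), 'wrist_force': array([0.73134758, 0.08395107, 0.76791348]), 'moment': array([-0.01380274,  0.00342029,  0.00174814]), 'width': 0.08705089444892926}
scene fixture 0.7 [0.6007 0.2232 0.0178]
scene clamp 0.76 [0.5967 0.2244 0.1301]
scene board 0.83 [0.6653 0.2167 0.021 ]
scene clamp_pivot 0.77 [0.5983 0.2265 0.0103]
top fixture 0.8 [0.5849 0.2183 0.0192]
top clamp 0.9 [0.5825 0.2202 0.1195]
top board 0.78 [0.6563 0.212  0.0221]
top board 0.33 [0.5827 0.2202 0.1201]
top tray 0.71 [ 0.4682 -0.0017  0.0027]
top spare_clamp 0.93 [ 0.528  -0.2222  0.1232]
top clamp_pivot 0.95 [0.5816 0.2164 0.0179]
```

View pics/scene0.png

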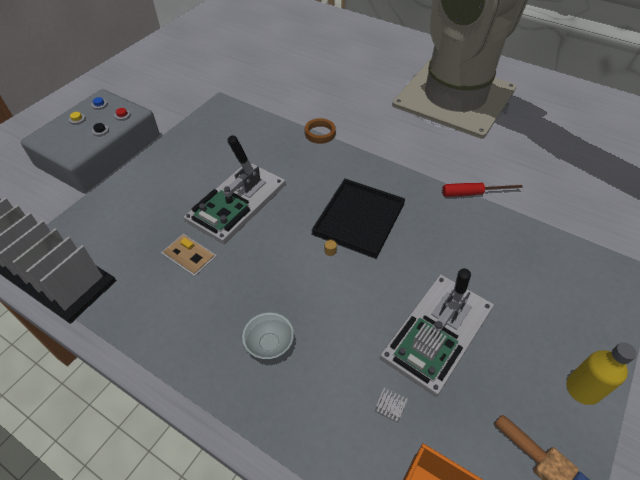

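View pics/top0.png

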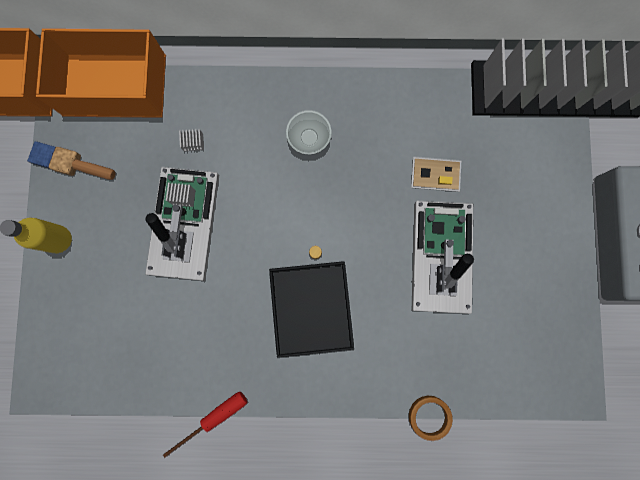

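```bash
python3 - <<'E'
from h import *
im=cv2.imread('pics/top0.png')
a=cv2.resize(im[155:290,135:230],None,fx=5,fy=5,interpolation=cv2.INTER_CUBIC)
b=cv2.resize(im[240:365,260:365],None,fx=4,fy=4,interpolation=cv2.INTER_CUBIC)
cv2.imwrite('pics/a.png',cv2.resize(a,None,fx=.88,fy=.88)); cv2.imwrite('pics/b.png',b)
robot.grab_frame('top')
for l,z in [('fixture',.016),('tray',.018)]:
    r=robot.outline_of('top',l)[0]; m=r['mask'].astype(np.uint8)
    ys,xs=np.nonzero(m); 
    P=np.array([ray('top',u,v,z)[:2] for u,v in zip(xs,ys)])
    print(l,cv2.minAreaRect(P.astype(np.float32)*1000), cv2.minAreaRect(np.c_[xs,ys].astype(np.float32)))
    print(cv2.boxPoints(cv2.minAreaRect(P.astype(np.float32)*1000)))
for uv in [(162,168),(217,171),(203,280),(147,275)]: print(ray('top',*uv,.016))
E
```

```text
Traceback (most recent call last):
  File "h.py", line 9, in ray
    c=robot.get_calibration(cam); M=np.linalg.inv(np.array(c['world_to_cam']))
ValueError: time passes only in moves, steps and waits
```

View pics/a.png

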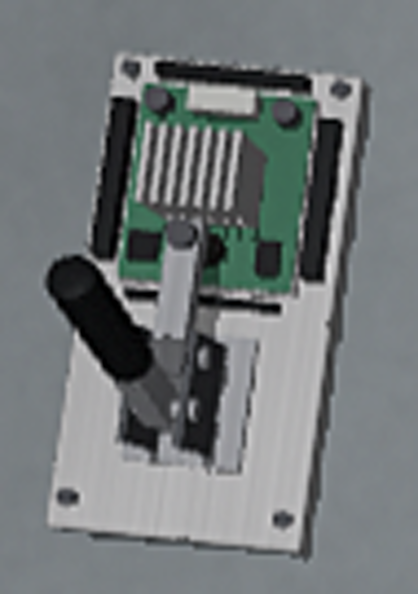

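View pics/b.png

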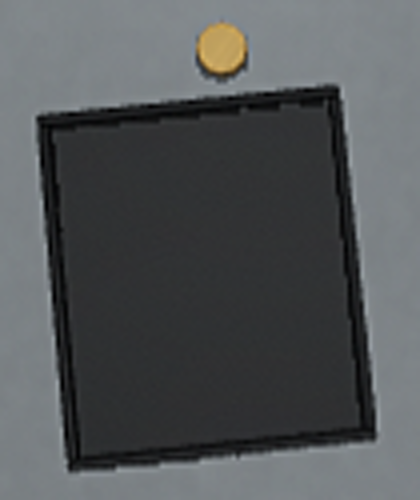

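```bash
python3 - <<'E'
s=open('h.py').read()
s=s.replace("def save","from functools import lru_cache\ncal=lru_cache(None)(robot.get_calibration)\ndef save",1).replace("c=robot.get_calibration(cam)","c=cal(cam)")
open('h.py','w').write(s)
E
python3 - <<'E'
from h import *
robot.grab_frame('top')
for l,z in [('fixture',.016),('tray',.018)]:
    r=robot.outline_of('top',l)[0]; m=r['mask'].astype(np.uint8)
    ys,xs=np.nonzero(m); 
    P=np.array([ray('top',u,v,z)[:2] for u,v in zip(xs,ys)])
    B=cv2.minAreaRect(P.astype(np.float32)*1000)
    print(l,B); print(cv2.boxPoints(B), [proj('top',np.r_[p/1000,z]) .round(1) for p in cv2.boxPoints(B)])
f=np.array([ray('top',*uv,.016)[:2]*1000 for uv in [(161.1,166.8),(216.5,173.1),(202.7,280),(145.9,274.3)]])
t=np.array([ray('top',260+u/4,240+v/4,.018)[:2]*1000 for u,v in [(38,117),(338,86),(376,436),(69,470)]])
for q in (f,t): print(q.round(1),q.mean(0),[np.linalg.norm(q[i]-q[i-1]) for i in range(4)], np.degrees([np.arctan2(*(q[0]-q[3])[::-1]),np.arctan2(*(q[1]-q[2])[::-1]),np.arctan2(*(q[0]-q[1])[::-1])-np.pi/2,np.arctan2(*(q[3]-q[2])[::-1])-np.pi/2]))
print(cal('top'))
print(robot.get_obs()['clock'])
E
```

```text
fixture ((615.125, 227.38534545898438), (116.01490783691406, 193.22531127929688), 84.7791519165039)
[[513.63477 178.4098 ]
 [706.0585  160.82729]
 [716.61523 276.3609 ]
 [524.1915  293.94342]] [array([204.9, 281.7]), array([219.4, 171.5]), array([153.6, 165. ]), array([137.3, 274.8])]
tray ((469.589599609375, -2.3859710693359375), (151.80511474609375, 130.22097778320312), 6.303877353668213)
[[386.99677   53.996605]
 [401.29523  -75.43699 ]
 [552.18243  -58.768547]
 [537.884     70.66505 ]] [array([276.3, 358.7]), array([354.1, 350.8]), array([344.6, 260.5]), array([268.5, 268. ])]
[[713.5 263.1]
 [703.2 165.7]
 [516.5 182.2]
 [525.1 279.3]] [614.57089347 222.58101481] [np.float64(188.99985512588674), np.float64(97.85201148659795), np.float64(187.44068382030036), np.float64(97.43310197295787)] [-4.92265253 -5.04541348 -6.01498983 -5.10249254]
[[535.9  68.9]
 [550.4 -58.6]
 [404.2 -75.2]
 [389.   52.5]] [469.85905995  -3.10579142] [np.float64(147.79371097885524), np.float64(128.30906837322266), np.float64(147.18759262970423), np.float64(128.55943610118035)] [6.38221584 6.47853299 6.52507717 6.7950271 ]
{'fx': 453.74153158599717, 'fy': 453.74153158599717, 'cx': 323.4384757924979, 'cy': 249.2436309394804, 'world_to_cam': array([[ 1.05156072e-02, -9.99943894e-01,  1.27686821e-03,
        -2.84983244e-02],
       [-9.93430937e-01, -1.05926127e-02, -1.13941957e-01,
         5.69133937e-01],
       [ 1.13949090e-01, -7.03115189e-05, -9.93486588e-01,
         7.28470183e-01],
       [ 0.00000000e+00,  0.00000000e+00,  0.00000000e+00,
         1.00000000e+00]])}
0.95
```

```bash
cat >> h.py <<'E'
FC=np.array([.6145,.2225]); FY=np.radians(-5.1)
TC=np.array([.4698,-.003]); TY=np.radians(6.5)
def fw(x,y,z):
    c,s=np.cos(FY),np.sin(FY); return np.r_[FC+[c*x-s*y,s*x+c*y],z]
def tgt(yaw): # tool x down, tool y at world yaw+90deg
    x=np.array([0,0,-1.]); y=np.array([-np.sin(yaw),np.cos(yaw),0]); return R.from_matrix(np.c_[x,y,np.cross(x,y)])
def plan(P,yaw,n=None):
    o=robot.get_obs(); r=R.from_quat(o['eef_rot']); T=tgt(yaw)
    d=(r.inv()*T).as_rotvec(); d2=(r.inv()*tgt(yaw+np.pi)).as_rotvec()
    print('t',o['clock'],'tcp',o['tcp_pos'].round(4),'w',o['width'],'F',o['wrist_force'].round(1))
    print('shift in current tool mm',(r.inv().apply(np.array(P)-o['tcp_pos'])*1000).round(1),'in target tool',(T.inv().apply(np.array(P)-o['tcp_pos'])*1000).round(1))
    print('rot',d.round(4),'alt',d2.round(4))
E
python3 - <<'E'
from h import *
print(R.from_quat(robot.get_obs()['eef_rot']).as_matrix().round(3))
print(fw(.03,0,.115),fw(.043,0,.027))
plan(fw(.035,0,.20),FY)
E
```

```text
[[ 0.     0.298  0.955]
 [ 0.     0.955 -0.298]
 [-1.     0.    -0.   ]]
[0.64438123 0.21983317 0.115     ] [0.65732977 0.21867755 0.027     ]
t 0.95 tcp [0.1864 0.5966 0.2226] w 0.08725478834677891 F [-0.3 -0.6  0.2]
shift in current tool mm [  22.5 -222.   554.4] in target tool [  22.6 -334.6  494.7]
rot [-2.138e-01 -0.000e+00 -1.000e-04] alt [ 2.9278e+00 -1.0000e-04  0.0000e+00]
```

Request:
{"name": "arm_command", "arguments": {
  "increments": [
    {"xyz": [0, 0, 0], "dr": [-0.107, 0, 0], "jaw": 0},
    {"xyz": [0, 0, 0], "dr": [-0.107, 0, 0], "jaw": 0},
    {"xyz": [2, -28, 41], "jaw": 0},
    {"xyz": [2, -28, 41], "jaw": 0},
    {"xyz": [2, -28, 41], "jaw": 0},
    {"xyz": [2, -28, 41], "jaw": 0},
    {"xyz": [2, -28, 41], "jaw": 0},
    {"xyz": [2, -28, 41], "jaw": 0},
    {"xyz": [2, -28, 41], "jaw": 0},
    {"xyz": [2, -28, 41], "jaw": 0},
    {"xyz": [2, -28, 41], "jaw": 0},
    {"xyz": [2, -28, 41], "jaw": 0},
    {"xyz": [2, -28, 41], "jaw": 0},
    {"xyz": [0, -27, 44], "jaw": 0},
    {"xyz": [0, 0, 0], "jaw": 0},
    {"xyz": [0, 0, 0], "jaw": 0}
  ]
}}

```text
schema error: expected keys xyz, dr, jaw
```

```bash
python3 - <<'E'
from h import *
plan(fw(.035,0,.115),FY)
o=robot.get_obs(); save('wrist','w1.png'); print(robot.get_calibration('wrist'))
for l in ['board','clamp','fixture']:
  m=np.array(robot.get_calibration('wrist')['mount'])
  for r in robot.look_for('wrist',l)[:2]:
    p=(m@np.r_[r['centre'],1])[:3]; w=R.from_quat(o['eef_rot']).apply(p)+o['tcp_pos']; print(l,r['confidence'],w.round(4))
save('scene','s1.png')
E
```

```text
t 0.95 tcp [0.1864 0.5966 0.2226] w 0.08725478834677891 F [-0.3 -0.6  0.2]
shift in current tool mm [ 107.5 -222.   554.4] in target tool [ 107.6 -334.6  494.7]
rot [-2.138e-01 -0.000e+00 -1.000e-04] alt [ 2.9278e+00 -1.0000e-04  0.0000e+00]
{'fx': 363.92770041768125, 'fy': 363.92770041768125, 'cx': 324.9735313463559, 'cy': 235.31609920186244, 'mount': array([[ 2.58975041e-04, -2.71664574e-01,  9.62391964e-01,
        -1.62010892e-01],
       [ 9.99999942e-01, -1.44090750e-04, -3.09769189e-04,
        -2.64584951e-04],
       [ 2.22825095e-04,  9.62391988e-01,  2.71664521e-01,
        -7.57550286e-02],
       [ 0.00000000e+00,  0.00000000e+00,  0.00000000e+00,
         1.00000000e+00]])}
```

View pics/w1.png

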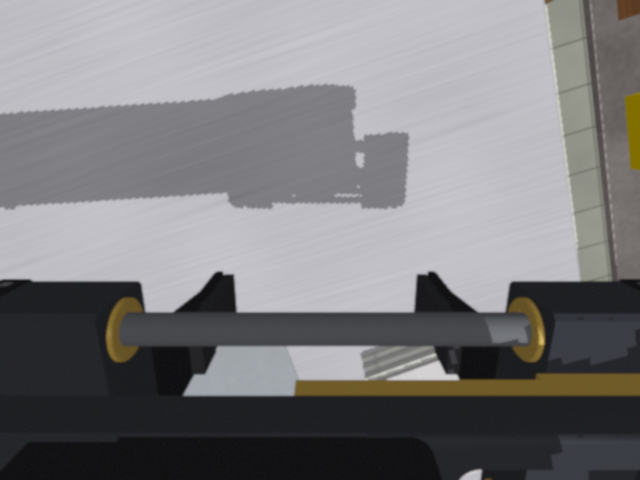

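View pics/s1.png

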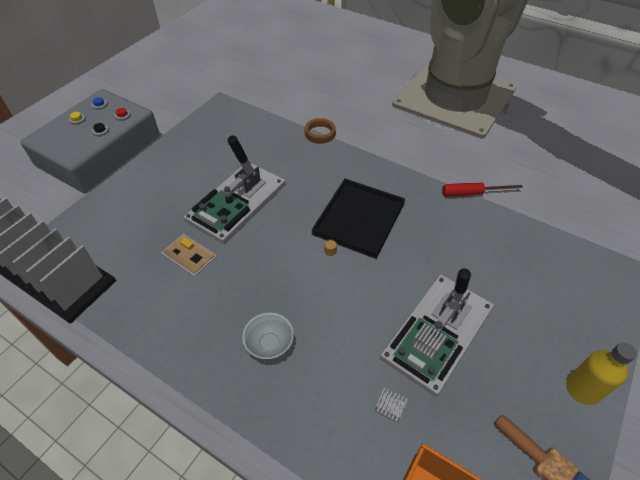

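The move was refused because every row needs all three keys. The wrist view shows only empty bench, so I'm resending with full rows.

Request:
{"name": "arm_command", "arguments": {
  "increments": [
    {"xyz": [0, 0, 0], "dr": [-0.107, 0, 0], "jaw": 0},
    {"xyz": [0, 0, 0], "dr": [-0.107, 0, 0], "jaw": 0},
    {"xyz": [2, -28, 41], "dr": [0, 0, 0], "jaw": 0},
    {"xyz": [2, -28, 41], "dr": [0, 0, 0], "jaw": 0},
    {"xyz": [2, -28, 41], "dr": [0, 0, 0], "jaw": 0},
    {"xyz": [2, -28, 41], "dr": [0, 0, 0], "jaw": 0},
    {"xyz": [2, -28, 41], "dr": [0, 0, 0], "jaw": 0},
    {"xyz": [2, -28, 41], "dr": [0, 0, 0], "jaw": 0},
    {"xyz": [2, -28, 41], "dr": [0, 0, 0], "jaw": 0},
    {"xyz": [2, -28, 41], "dr": [0, 0, 0], "jaw": 0},
    {"xyz": [2, -28, 41], "dr": [0, 0, 0], "jaw": 0},
    {"xyz": [2, -28, 41], "dr": [0, 0, 0], "jaw": 0},
    {"xyz": [2, -28, 41], "dr": [0, 0, 0], "jaw": 0},
    {"xyz": [0, -27, 44], "dr": [0, 0, 0], "jaw": 0},
    {"xyz": [0, 0, 0], "dr": [0, 0, 0], "jaw": 0},
    {"xyz": [0, 0, 0], "dr": [0, 0, 0], "jaw": 0}
  ]
}}

```text
clock: 3.2
tcp_pos: [0.6494, 0.2195, 0.2002]
eef_rot: [0.031, 0.707, -0.031, 0.706]
wrist_force: [-0.5, 0.8, 0.1]
width: 0.0003
```

```bash
python3 - <<'E'
from h import *
plan(fw(.035,0,.115),FY)
o=robot.get_obs(); save('wrist','w2.png')
m=np.array(robot.get_calibration('wrist')['mount'])
for l in ['board','clamp','fixture']:
  for r in robot.look_for('wrist',l)[:2]:
    p=(m@np.r_[r['centre'],1])[:3]; w=R.from_quat(o['eef_rot']).apply(p)+o['tcp_pos']; print(l,r['confidence'],w.round(4))
save('scene','s2.png')
E
```

```text
t 3.2 tcp [0.6494 0.2195 0.2002] w 0.0002985029629744228 F [-0.5  0.8  0.1]
shift in current tool mm [85.2 -0.1  0. ] in target tool [85.2 -0.1 -0.1]
rot [ 0.0004 -0.0007 -0.0004] alt [-3.1412e+00  6.0000e-04 -1.1000e-03]
board 0.77 [0.6545 0.2144 0.0249]
clamp 0.56 [0.5854 0.2271 0.1391]
fixture 0.78 [0.5861 0.2221 0.0158]
```

View pics/w2.png

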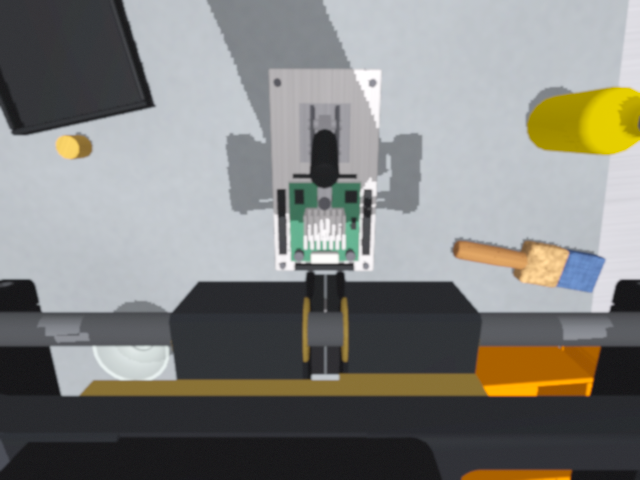

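View pics/s2.png

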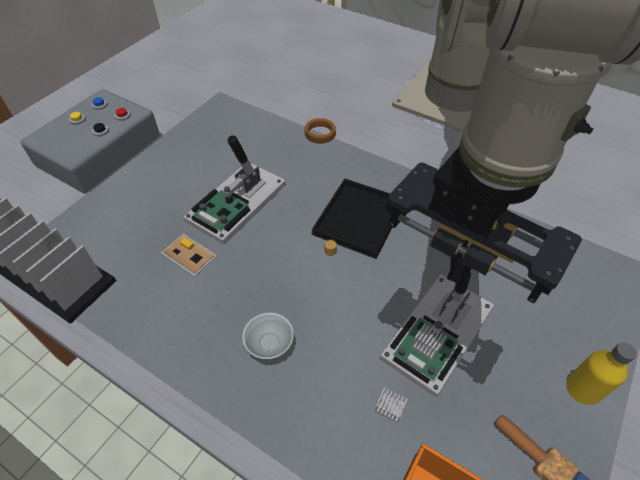

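Request:
{"name": "arm_command", "arguments": {
  "increments": [
    {"xyz": [25, 0, 0], "dr": [0, 0, 0], "jaw": 0},
    {"xyz": [25, 0, 0], "dr": [0, 0, 0], "jaw": 0},
    {"xyz": [25, 0, 0], "dr": [0, 0, 0], "jaw": 0},
    {"xyz": [9, 0, 0], "dr": [0, 0, 0], "jaw": 0},
    {"xyz": [0, 0, -15], "dr": [0, 0, 0], "jaw": 0},
    {"xyz": [0, 0, -12], "dr": [0, 0, 0], "jaw": 0},
    {"xyz": [0, 0, -12], "dr": [0, 0, 0], "jaw": 0},
    {"xyz": [0, 0, -12], "dr": [0, 0, 0], "jaw": 0}
  ]
}}

```text
clock: 4.45
tcp_pos: [0.5987, 0.2237, 0.1173]
eef_rot: [0.032, 0.706, -0.031, 0.707]
wrist_force: [1.2, -0.0, 0.7]
width: 0.0003
```

```bash
python3 - <<'E'
from h import *
plan(fw(-.075,0,.115),FY)
save('scene','s3.png'); 
E
```

```text
t 4.45 tcp [0.5987 0.2237 0.1173] w 0.00031102921526669715 F [ 1.2 -0.   0.7]
shift in current tool mm [  2.2   0.2 -59.1] in target tool [  2.3   0.2 -59.1]
rot [ 0.0002  0.0014 -0.0008] alt [-3.1414e+00  1.2000e-03  2.1000e-03]
```

View pics/s3.png

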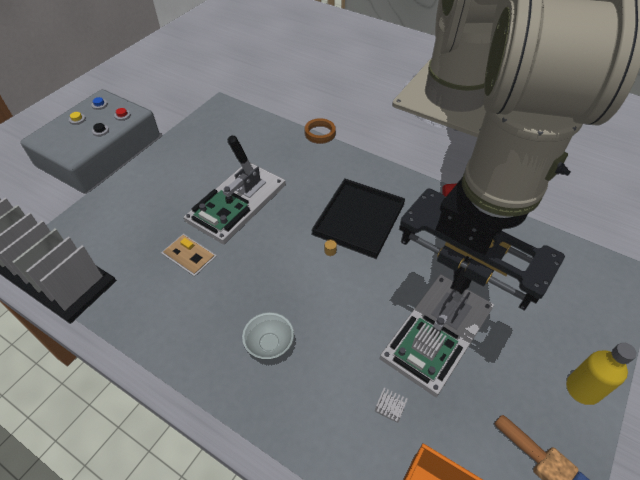

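Request:
{"name": "arm_command", "arguments": {
  "increments": [
    {"xyz": [0, 0, -10], "dr": [0, 0, 0], "jaw": 0},
    {"xyz": [0, 0, -10], "dr": [0, 0, 0], "jaw": 0},
    {"xyz": [0, 0, -10], "dr": [0, 0, 0], "jaw": 0},
    {"xyz": [0, 0, -10], "dr": [0, 0, 0], "jaw": 0},
    {"xyz": [0, 0, -10], "dr": [0, 0, 0], "jaw": 0},
    {"xyz": [0, 0, -10], "dr": [0, 0, 0], "jaw": 0},
    {"xyz": [0, 0, 0], "dr": [0, 0, 0], "jaw": 0},
    {"xyz": [0, 0, 0], "dr": [0, 0, 0], "jaw": 0}
  ]
}}

```text
clock: 5.5
tcp_pos: [0.5393, 0.2288, 0.1166]
eef_rot: [0.031, 0.706, -0.031, 0.706]
wrist_force: [0.8, -0.2, 0.2]
width: 0.0005
```

```bash
python3 - <<'E'
from h import *
plan(fw(.043,0,.18),FY)
save('scene','s4.png'); save('wrist','w4.png')
E
```

```text
t 5.5 tcp [0.5393 0.2288 0.1166] w 0.0004995763837604928 F [ 0.8 -0.2  0.2]
shift in current tool mm [-63.4   0.4 118.4] in target tool [-63.4   0.4 118.4]
rot [ 0.0001  0.0002 -0.0001] alt [-3.1415e+00  2.0000e-04  4.0000e-04]
```

View pics/s4.png

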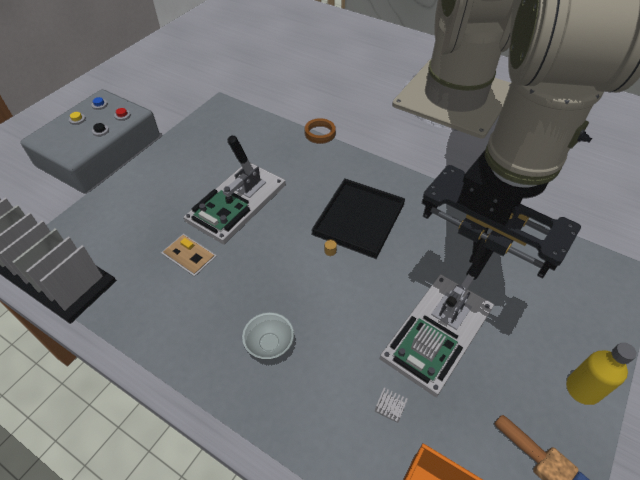

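View pics/w4.png

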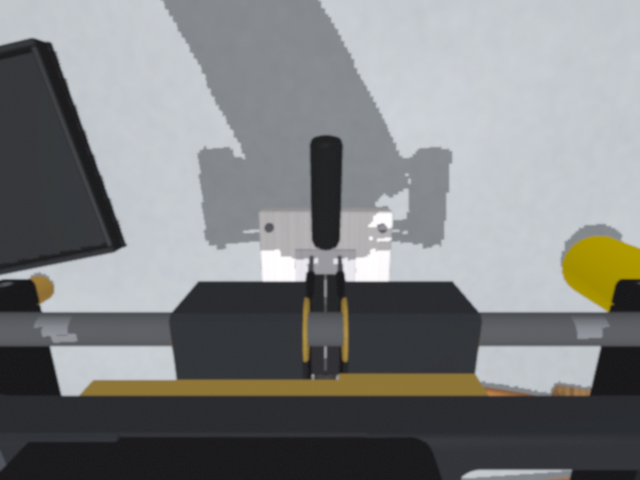

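The handle has fallen open and lies beyond the plate edge (wrist px ~(325,140) to (325,245)). I'll rise, move over the board and check.

Request:
{"name": "arm_command", "arguments": {
  "increments": [
    {"xyz": [-25, 0, 0], "dr": [0, 0, 0], "jaw": 60},
    {"xyz": [-25, 0, 0], "dr": [0, 0, 0], "jaw": 60},
    {"xyz": [-14, 0, 20], "dr": [0, 0, 0], "jaw": 60},
    {"xyz": [0, 0, 25], "dr": [0, 0, 0], "jaw": 60},
    {"xyz": [0, 0, 25], "dr": [0, 0, 0], "jaw": 60},
    {"xyz": [0, 0, 25], "dr": [0, 0, 0], "jaw": 60},
    {"xyz": [0, 0, 23], "dr": [0, 0, 0], "jaw": 60},
    {"xyz": [0, 0, 0], "dr": [0, 0, 0], "jaw": 60},
    {"xyz": [0, 0, 0], "dr": [0, 0, 0], "jaw": 60}
  ]
}}

```text
clock: 6.72
tcp_pos: [0.6562, 0.2185, 0.1803]
eef_rot: [0.031, 0.707, -0.031, 0.706]
wrist_force: [-1.0, -0.4, 0.3]
width: 0.0597
```

```bash
python3 - <<'E'
from h import *
plan(fw(.043,0,.028),FY)
o=robot.get_obs(); save('scene','s5.png'); save('wrist','w5.png')
m=np.array(robot.get_calibration('wrist')['mount'])
for l in ['board','clamp']:
  for r in robot.look_for('wrist',l)[:2]:
    p=(m@np.r_[r['centre'],1])[:3]; w=R.from_quat(o['eef_rot']).apply(p)+o['tcp_pos']; print(l,r['confidence'],w.round(4))
# project expected sink top corners, board corners into wrist
c=robot.get_calibration('wrist'); im=cv2.imread('pics/w5.png'); rr=R.from_quat(o['eef_rot'])
def pw(P):
    q=np.linalg.inv(m)@np.r_[rr.inv().apply(P-o['tcp_pos']),1]; return int(round(c['fx']*q[0]/q[2]+c['cx'])),int(round(c['fy']*q[1]/q[2]+c['cy']))
for dx,dy,z,col in [(15,18,.056,(0,0,255)),(40,35,.021,(255,0,255))]:
  for a,b in [(1,1),(1,-1),(-1,-1),(-1,1)]: cv2.circle(im,pw(fw(.043+a*dx/1000,b*dy/1000,z)),3,col,1)
for a,b in [(1,1),(1,-1),(-1,-1),(-1,1)]: cv2.circle(im,pw(fw(a*.095,b*.05,.016)),3,(0,255,255),1)
cv2.imwrite('pics/w5b.png',im)
E
```

```text
t 6.725 tcp [0.6562 0.2185 0.1803] w 0.05972846182980667 F [-1.  -0.4  0.3]
shift in current tool mm [152.3   0.2   1.3] in target tool [152.3   0.2   1.2]
rot [ 0.0003 -0.0007  0.    ] alt [-3.1413e+00 -0.0000e+00 -1.1000e-03]
board 0.76 [0.651  0.2159 0.0252]
board 0.2 [0.5785 0.2278 0.0187]
clamp 0.67 [0.5235 0.2272 0.0722]
```

View pics/s5.png

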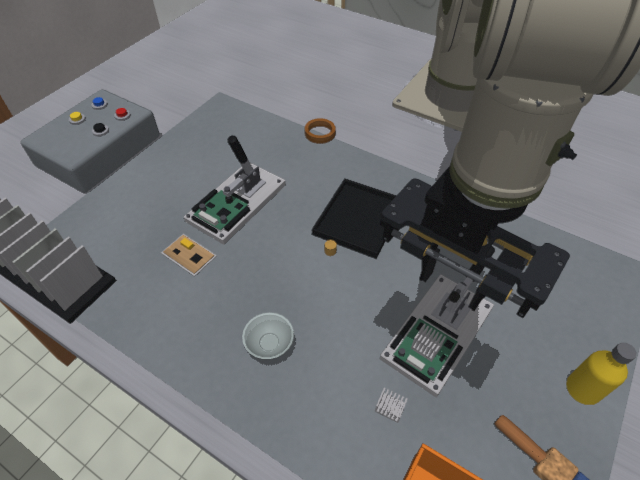

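View pics/w5b.png

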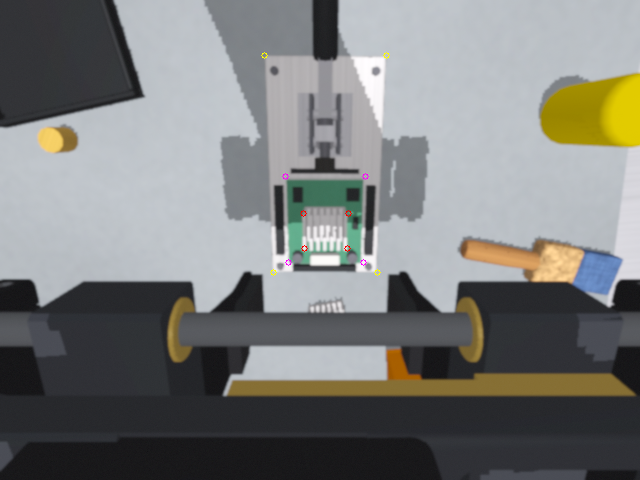

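The clamp is open: handle toward the robot, hold-down arm upright at px (325,163). The predicted board and sink corners land on the board, so I'm descending.

Request:
{"name": "arm_command", "arguments": {
  "increments": [
    {"xyz": [25, 0, 1], "dr": [0, 0, 0], "jaw": 60},
    {"xyz": [25, 0, 0], "dr": [0, 0, 0], "jaw": 60},
    {"xyz": [25, 0, 0], "dr": [0, 0, 0], "jaw": 60},
    {"xyz": [25, 0, 0], "dr": [0, 0, 0], "jaw": 60},
    {"xyz": [20, 0, 0], "dr": [0, 0, 0], "jaw": 60},
    {"xyz": [15, 0, 0], "dr": [0, 0, 0], "jaw": 60},
    {"xyz": [10, 0, 0], "dr": [0, 0, 0], "jaw": 60},
    {"xyz": [6, 0, 0], "dr": [0, 0, 0], "jaw": 60},
    {"xyz": [0, 0, 0], "dr": [0, 0, 0], "jaw": 60},
    {"xyz": [0, 0, 0], "dr": [0, 0, 0], "jaw": 60}
  ]
}}

```text
clock: 8.18
tcp_pos: [0.6581, 0.2184, 0.0302]
eef_rot: [0.032, 0.706, -0.031, 0.707]
wrist_force: [-0.2, -0.3, -0.1]
width: 0.0597
```

```bash
python3 - <<'E'
from h import *
plan(fw(.043,0,.028),FY)
o=robot.get_obs(); save('scene','s6.png'); save('wrist','w6.png')
im=cv2.imread('pics/s6.png')[260:420,350:540]; cv2.imwrite('pics/s6c.png',cv2.resize(im,None,fx=4,fy=3.7,interpolation=2))
E
```

```text
t 8.175 tcp [0.6581 0.2184 0.0302] w 0.0596967354293778 F [-0.2 -0.3 -0.1]
shift in current tool mm [ 2.2  0.2 -0.8] in target tool [ 2.2  0.2 -0.8]
rot [ 0.0002  0.0009 -0.0005] alt [-3.1414e+00  8.0000e-04  1.4000e-03]
```

View pics/s6c.png

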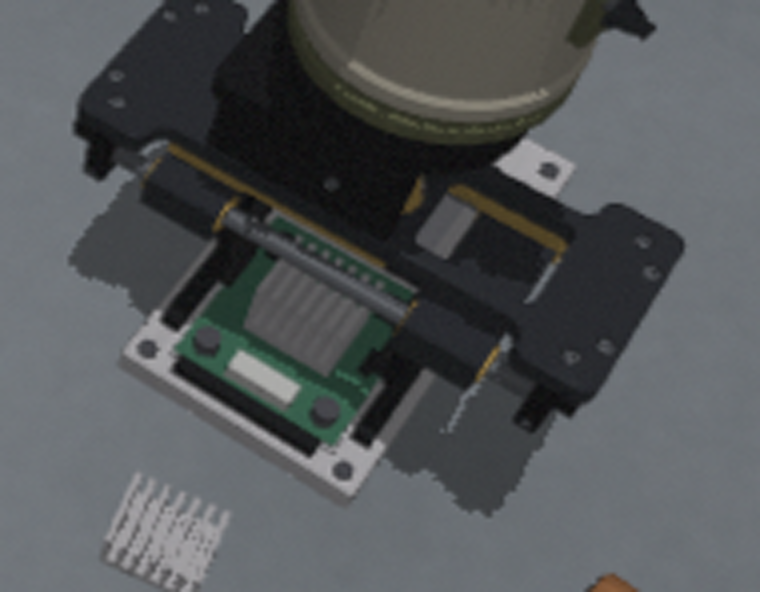

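View pics/w6.png

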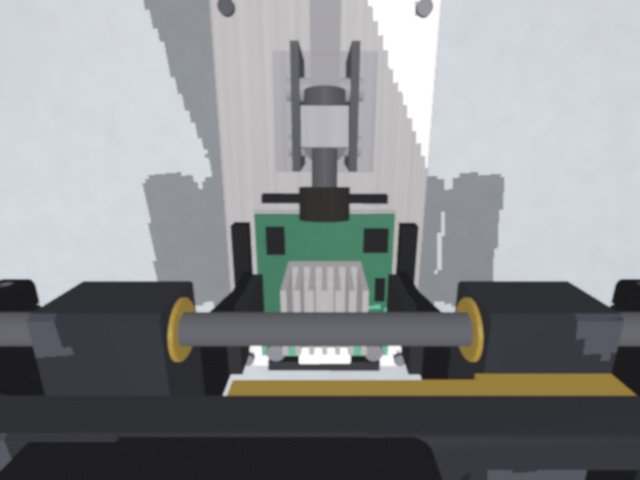

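The fingers straddle the sink, which is centred at px (325,300). I'll close with 25 N.

Request:
{"name": "arm_command", "arguments": {
  "increments": [
    {"xyz": [2, 0, 0], "dr": [0, 0, 0], "jaw": 60},
    {"xyz": [0, 0, 0], "dr": [0, 0, 0], "jaw": 20},
    {"xyz": [0, 0, 0], "dr": [0, 0, 0], "jaw": 20},
    {"xyz": [0, 0, 0], "dr": [0, 0, 0], "jaw": 20},
    {"xyz": [0, 0, 0], "dr": [0, 0, 0], "jaw": 20},
    {"xyz": [0, 0, 0], "dr": [0, 0, 0], "jaw": 20},
    {"xyz": [-3, 0, 0], "dr": [0, 0, 0], "jaw": 20},
    {"xyz": [-6, 0, 0], "dr": [0, 0, 0], "jaw": 20},
    {"xyz": [-8, 0, 0], "dr": [0, 0, 0], "jaw": 20},
    {"xyz": [-8, 0, 0], "dr": [0, 0, 0], "jaw": 20}
  ],
  "force": 25
}}

```text
clock: 9.52
tcp_pos: [0.6578, 0.2184, 0.0533]
eef_rot: [0.031, 0.706, -0.031, 0.707]
wrist_force: [-0.2, -0.7, -1.1]
width: 0.0359
```

```bash
python3 - <<'E'
from h import *
plan(np.r_[TC,.16],TY)
save('scene','s7.png'); save('wrist','w7.png')
E
```

```text
t 9.525 tcp [0.6578 0.2184 0.0533] w 0.03587048427805081 F [-0.2 -0.7 -1.1]
shift in current tool mm [-106.8 -237.2 -167.6] in target tool [-106.7 -198.7 -211.9]
rot [-2.022e-01  4.000e-04 -2.000e-04] alt [ 2.9394e+00 -4.0000e-04 -6.0000e-04]
```

View pics/s7.png

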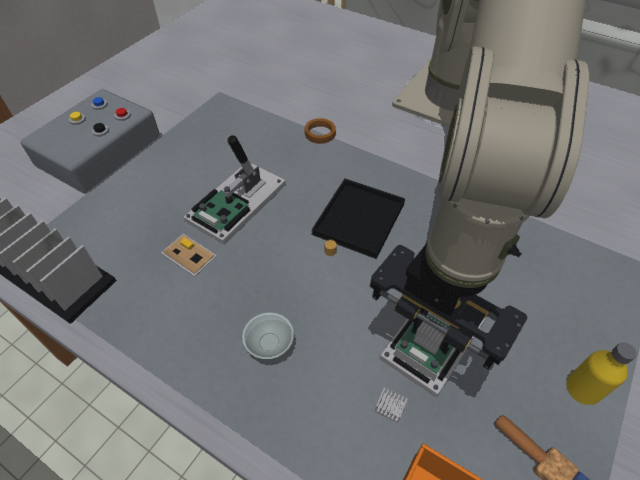

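View pics/w7.png

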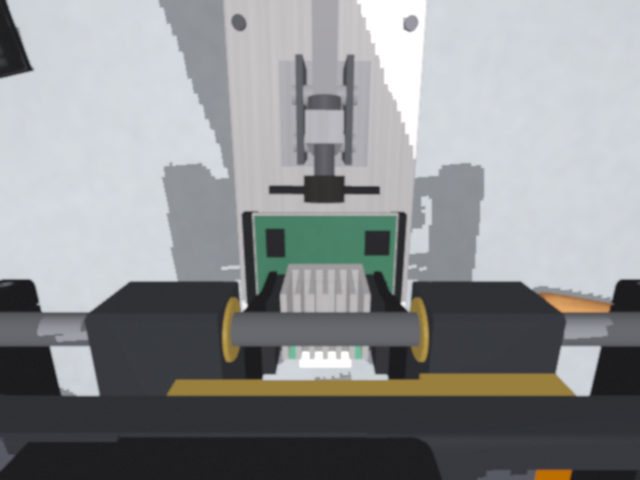

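Board lifted: width 35.9 mm and square in the wrist view. Now high carry to the tray.

Request:
{"name": "arm_command", "arguments": {
  "increments": [
    {"xyz": [-15, 0, 0], "dr": [0, 0, 0], "jaw": 20},
    {"xyz": [-23, 0, 0], "dr": [0, 0, 0], "jaw": 20},
    {"xyz": [-23, 0, 0], "dr": [0, 0, 0], "jaw": 20},
    {"xyz": [-23, 0, 0], "dr": [0, 0, 0], "jaw": 20},
    {"xyz": [-23, 0, 0], "dr": [0, 0, 0], "jaw": 20},
    {"xyz": [0, 0, 0], "dr": [-0.1, 0, 0], "jaw": 20},
    {"xyz": [0, 0, 0], "dr": [-0.102, 0, 0], "jaw": 20},
    {"xyz": [0, -15, -16], "dr": [0, 0, 0], "jaw": 20},
    {"xyz": [0, -23, -25], "dr": [0, 0, 0], "jaw": 20},
    {"xyz": [0, -23, -25], "dr": [0, 0, 0], "jaw": 20},
    {"xyz": [0, -23, -25], "dr": [0, 0, 0], "jaw": 20},
    {"xyz": [0, -23, -25], "dr": [0, 0, 0], "jaw": 20},
    {"xyz": [0, -23, -25], "dr": [0, 0, 0], "jaw": 20},
    {"xyz": [0, -23, -25], "dr": [0, 0, 0], "jaw": 20},
    {"xyz": [0, -23, -25], "dr": [0, 0, 0], "jaw": 20},
    {"xyz": [0, -15, -14], "dr": [0, 0, 0], "jaw": 20},
    {"xyz": [0, -8, -7], "dr": [0, 0, 0], "jaw": 20},
    {"xyz": [0, 0, 0], "dr": [0, 0, 0], "jaw": 20},
    {"xyz": [0, 0, 0], "dr": [0, 0, 0], "jaw": 20}
  ]
}}

```text
clock: 12.0
tcp_pos: [0.47, -0.0025, 0.1596]
eef_rot: [-0.04, 0.706, 0.04, 0.706]
wrist_force: [-0.1, 0.3, -2.0]
width: 0.0357
```

```bash
python3 - <<'E'
from h import *
plan(np.r_[TC,.0175],TY)
save('scene','s8.png'); save('wrist','w8.png')
E
```

```text
t 12.0 tcp [ 0.47   -0.0025  0.1596] w 0.035661962039219175 F [-0.1  0.3 -2. ]
shift in current tool mm [142.1  -0.5  -0.3] in target tool [142.1  -0.5  -0.3]
rot [ 0.0008  0.0002 -0.0002] alt [-3.1408e+00  3.0000e-04  4.0000e-04]
```

View pics/s8.png

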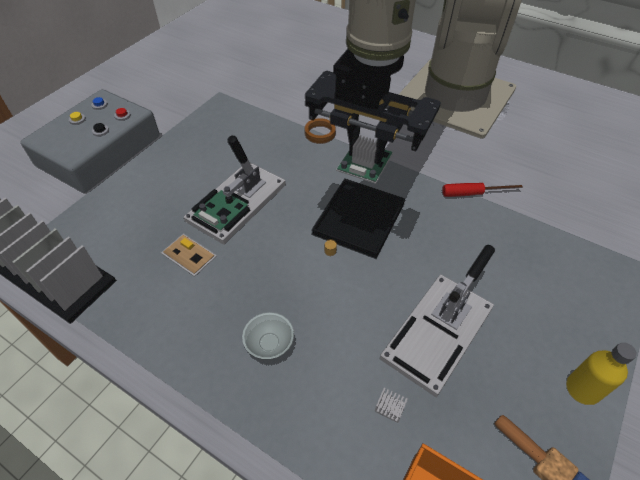

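View pics/w8.png

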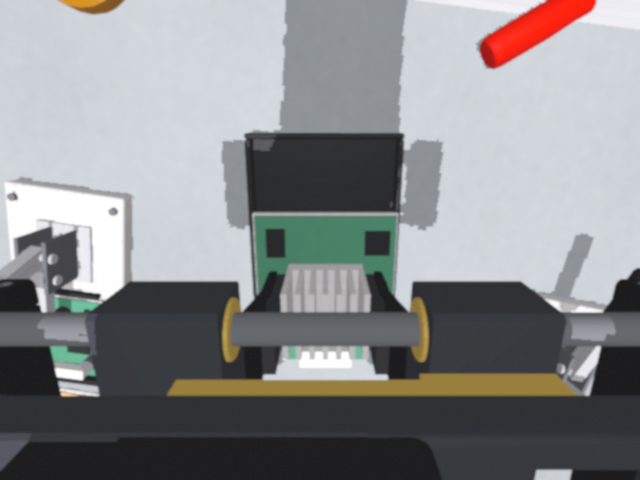

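The board sits centred above the tray and aligned with it. I'll descend to about 7 mm above the floor, then creep.

Request:
{"name": "arm_command", "arguments": {
  "increments": [
    {"xyz": [15, 0, 0], "dr": [0, 0, 0], "jaw": 20},
    {"xyz": [22, 0, 0], "dr": [0, 0, 0], "jaw": 20},
    {"xyz": [22, 0, 0], "dr": [0, 0, 0], "jaw": 20},
    {"xyz": [22, 0, 0], "dr": [0, 0, 0], "jaw": 20},
    {"xyz": [22, 0, 0], "dr": [0, 0, 0], "jaw": 20},
    {"xyz": [15, 0, 0], "dr": [0, 0, 0], "jaw": 20},
    {"xyz": [10, 0, 0], "dr": [0, 0, 0], "jaw": 20},
    {"xyz": [5, 0, 0], "dr": [0, 0, 0], "jaw": 20},
    {"xyz": [2, 0, 0], "dr": [0, 0, 0], "jaw": 20},
    {"xyz": [0, 0, 0], "dr": [0, 0, 0], "jaw": 20},
    {"xyz": [0, 0, 0], "dr": [0, 0, 0], "jaw": 20}
  ]
}}

```text
clock: 13.48
tcp_pos: [0.4699, -0.0033, 0.0249]
eef_rot: [-0.04, 0.706, 0.04, 0.706]
wrist_force: [0.1, -0.3, -1.8]
width: 0.0355
```

Request:
{"name": "arm_command", "arguments": {
  "increments": [
    {"xyz": [1, 0, 0], "dr": [0, 0, 0], "jaw": 20},
    {"xyz": [1, 0, 0], "dr": [0, 0, 0], "jaw": 20},
    {"xyz": [1, 0, 0], "dr": [0, 0, 0], "jaw": 20},
    {"xyz": [1, 0, 0], "dr": [0, 0, 0], "jaw": 20},
    {"xyz": [0, 0, 0], "dr": [0, 0, 0], "jaw": 20},
    {"xyz": [0, 0, 0], "dr": [0, 0, 0], "jaw": 20}
  ]
}}

```text
clock: 14.22
tcp_pos: [0.4695, -0.0033, 0.0205]
eef_rot: [-0.04, 0.706, 0.04, 0.706]
wrist_force: [0.4, 1.2, -1.4]
width: 0.0357
```

Request:
{"name": "arm_command", "arguments": {
  "increments": [
    {"xyz": [1, 0, 0], "dr": [0, 0, 0], "jaw": 20},
    {"xyz": [0.5, 0, 0], "dr": [0, 0, 0], "jaw": 20},
    {"xyz": [0.5, 0, 0], "dr": [0, 0, 0], "jaw": 20},
    {"xyz": [0, 0, 0], "dr": [0, 0, 0], "jaw": 20},
    {"xyz": [0, 0, 0], "dr": [0, 0, 0], "jaw": 20}
  ]
}}

```text
clock: 14.85
tcp_pos: [0.4695, -0.0034, 0.0185]
eef_rot: [-0.04, 0.706, 0.04, 0.706]
wrist_force: [0.2, -0.2, -2.2]
width: 0.0359
```

```bash
python3 - <<'E'
from h import *
plan(np.r_[TC,.0175],TY)
save('scene','s9.png')
im=cv2.imread('pics/s9.png')[130:270,290:450]; cv2.imwrite('pics/s9c.png',cv2.resize(im,None,fx=4,fy=4,interpolation=2))
E
```

```text
t 14.85 tcp [ 0.4695 -0.0034  0.0185] w 0.03586392249026406 F [ 0.2 -0.2 -2.2]
shift in current tool mm [1.  0.3 0.3] in target tool [1.  0.3 0.3]
rot [-0.0003  0.     -0.0001] alt [ 3.1413e+00 -1.0000e-04 -1.0000e-04]
```

View pics/s9c.png

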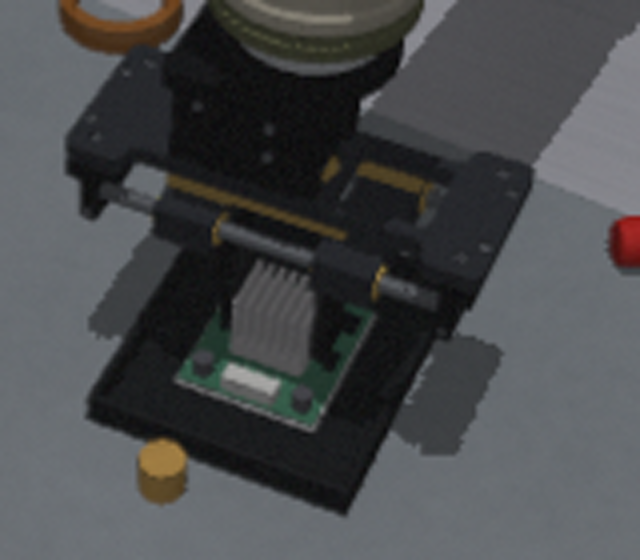

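The board is inside the tray walls but not touching yet: force is still its weight, -2.2 N. I'll continue the creep.

Request:
{"name": "arm_command", "arguments": {
  "increments": [
    {"xyz": [0.5, 0, 0], "dr": [0, 0, 0], "jaw": 20},
    {"xyz": [0.5, 0, 0], "dr": [0, 0, 0], "jaw": 20},
    {"xyz": [0, 0, 0], "dr": [0, 0, 0], "jaw": 20},
    {"xyz": [0, 0, 0], "dr": [0, 0, 0], "jaw": 20}
  ]
}}

```text
clock: 15.4
tcp_pos: [0.4695, -0.0034, 0.0175]
eef_rot: [-0.04, 0.706, 0.04, 0.706]
wrist_force: [-0.0, -0.5, -1.7]
width: 0.0356
```

Request:
{"name": "arm_command", "arguments": {
  "increments": [
    {"xyz": [0.5, 0, 0], "dr": [0, 0, 0], "jaw": 20},
    {"xyz": [0, 0, 0], "dr": [0, 0, 0], "jaw": 20},
    {"xyz": [0, 0, 0], "dr": [0, 0, 0], "jaw": 20}
  ]
}}

```text
clock: 15.78
tcp_pos: [0.4695, -0.0033, 0.017]
eef_rot: [-0.04, 0.706, 0.04, 0.706]
wrist_force: [-0.1, 0.0, -1.9]
width: 0.0359
```

Request:
{"name": "arm_command", "arguments": {
  "increments": [
    {"xyz": [0.5, 0, 0], "dr": [0, 0, 0], "jaw": 20},
    {"xyz": [0, 0, 0], "dr": [0, 0, 0], "jaw": 20},
    {"xyz": [0, 0, 0], "dr": [0, 0, 0], "jaw": 20}
  ]
}}

```text
clock: 16.15
tcp_pos: [0.4695, -0.0033, 0.0165]
eef_rot: [-0.04, 0.706, 0.04, 0.706]
wrist_force: [0.4, -0.1, -2.6]
width: 0.0357
```

Request:
{"name": "arm_command", "arguments": {
  "increments": [
    {"xyz": [0.5, 0, 0], "dr": [0, 0, 0], "jaw": 20},
    {"xyz": [0, 0, 0], "dr": [0, 0, 0], "jaw": 20},
    {"xyz": [0, 0, 0], "dr": [0, 0, 0], "jaw": 20}
  ]
}}

```text
clock: 16.52
tcp_pos: [0.4695, -0.0033, 0.0164]
eef_rot: [-0.04, 0.706, 0.04, 0.706]
wrist_force: [-2.8, -1.3, 5.8]
width: 0.0357
```

Contact: the force turned to +5.8 N and the TCP stopped at 0.0164. I'll release and retreat.

Request:
{"name": "arm_command", "arguments": {
  "increments": [
    {"xyz": [-0.5, 0, 0], "dr": [0, 0, 0], "jaw": 20},
    {"xyz": [0, 0, 0], "dr": [0, 0, 0], "jaw": 40},
    {"xyz": [0, 0, 0], "dr": [0, 0, 0], "jaw": 56},
    {"xyz": [0, 0, 0], "dr": [0, 0, 0], "jaw": 56},
    {"xyz": [0, 0, 0], "dr": [0, 0, 0], "jaw": 56},
    {"xyz": [-8, 0, 0], "dr": [0, 0, 0], "jaw": 56},
    {"xyz": [-15, 0, 0], "dr": [0, 0, 0], "jaw": 56},
    {"xyz": [-25, 0, 0], "dr": [0, 0, 0], "jaw": 56},
    {"xyz": [-30, 0, 0], "dr": [0, 0, 0], "jaw": 56},
    {"xyz": [-30, 0, 0], "dr": [0, 0, 0], "jaw": 56},
    {"xyz": [-30, 0, 0], "dr": [0, 0, 0], "jaw": 56},
    {"xyz": [-20, 0, 0], "dr": [0, 0, 0], "jaw": 56},
    {"xyz": [0, 0, 0], "dr": [0, 0, 0], "jaw": 56},
    {"xyz": [0, 0, 0], "dr": [0, 0, 0], "jaw": 56}
  ]
}}

```text
clock: 18.27
tcp_pos: [0.4692, -0.0034, 0.1743]
eef_rot: [-0.04, 0.706, 0.04, 0.706]
wrist_force: [-0.5, -0.2, -0.1]
width: 0.0561
```

```bash
python3 - <<'E'
from h import *
plan(np.r_[TC,.17],TY)
save('scene','s10.png'); save('wrist','w10.png')
E
```

```text
t 18.275 tcp [ 0.4692 -0.0034  0.1743] w 0.05605373202451318 F [-0.5 -0.2 -0.1]
shift in current tool mm [4.3 0.3 0.7] in target tool [4.3 0.3 0.7]
rot [-0.0003 -0.0002 -0.0001] alt [ 3.1413e+00 -2.0000e-04  3.0000e-04]
```

View pics/s10.png

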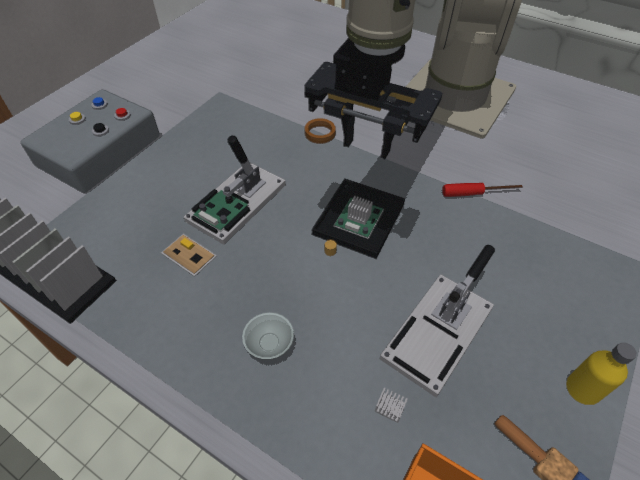

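View pics/w10.png

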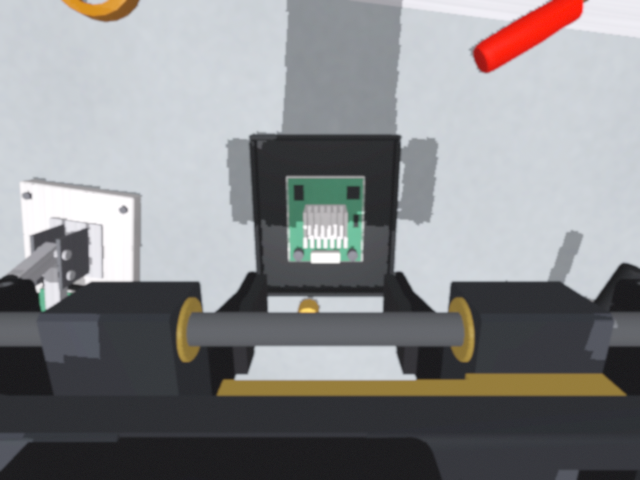

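The board lies flat and centred in the tray (wrist px (325,220)), the spare clamp is still shut, and the gripper is clear. One more check: the handle angle.

```bash
python3 - <<'E'
from h import *
for a in (1.0,1.3,1.5,1.65):
    l=a-.3; print(a,proj('scene',fw(-.047-.105*np.sin(l),0,.05+.105*np.cos(l))).round(1))
im=cv2.imread('pics/s10.png')[230:340,410:520]; cv2.imwrite('pics/s10c.png',cv2.resize(im,None,fx=5,fy=5,interpolation=2))
E
```

```text
1.0 [491.2 237.2]
1.3 [492.6 238.5]
1.5 [491.7 242.2]
1.65 [490.3 246.1]
```

View pics/s10c.png

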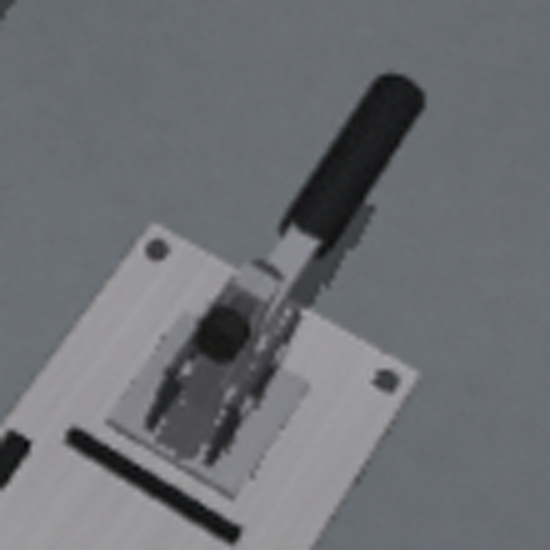

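```bash
python3 -c "
from station import robot
print(robot.finish_job())"
```

```text
the job is handed in; nothing more can be done
None
```

The job is done and handed in at about 18.5 s of the 61 s allowed. I pushed the heat-sink fixture's clamp handle over centre with the shut fingers, and it fell fully open. I then gripped the board by the heat sink's outer fins, lifted it out, lowered it into the black tray until it touched, and let go.

**Last checks:**
- **Clamp:** the handle's end shows at about (490, 247) in the scene picture. The fully open angle of 1.65 predicts (490, 246).
- **Board:** it lies flat, heat sink up, and centred in the tray.
- **Other fixture:** its clamp is still shut.
- **Gripper:** it is clear of everything, with its tips about 155 mm above the tray and wrist force near zero.
- **Forces:** the highest wrist force I read was about 6.6 N (5.8 N of it upward), as the board met the tray floor. I only read forces between moves.

**Failed or disagreed:**
- The first move call was refused because its rows lacked a key; nothing moved.
- The board touched down about 1 mm lower than I had calculated.

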